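Refill the sprung palette dispenser

ROBOT

A 6-joint arm with a two-finger parallel gripper is mounted at the origin on the work surface. World frame = base frame: x ahead of the robot, y to its left, z up, the work surface at z = 0. Lengths are in mm, angles in rad, forces in N, time in s.
With the tool pointing down it reaches from about 400 to 925 mm from the base axis. Payload 12.5 kg.
Tool frame: the origin (TCP) lies on the mounting face of the last link; the fingertips stand 190 mm ahead of it and the grasp point (between the pads) lies 171 mm ahead of it; z points along the fingers, y is the line along which they close (so a half turn about z gives the same grasp; the last joint's range is limited). The gripper opens to 95 mm and grips with 3 to 60 N. Pads are 20 mm wide; open, the fingers measure 119 mm over their backs; the gripper's body (75 mm by 180 mm) begins 59 mm behind the grasp point.
Start: joints at [-1.251, 0.491, 1.559, -0, 1.092, -0.106], TCP at [258.175, -569.184, 404.761] pointing down, gripper open.
Joint ranges: [-3.1, 3.1], [-0.84, 2.19], [0.05, 2.79], [-1.13, 4.28], [0.06, 2.93], [-2.69, 2.69]. Speed limits (rad/s): [2.22, 2.22, 2.79, 3.14, 3.14, 3.14].

INTERFACE

Orientations are given as [roll, pitch, yaw] about the fixed x, y, z axes, in that order (R = Rz(yaw) Ry(pitch) Rx(roll)).
In Python, from cell import env gives the robot as it stands.
- The arm moves only by the tool carry_out, never from a script. Its argument "series" is a list of rows, each a list of 5 numbers: the shift along the tool's x, y, z in m, then the turn about the tool's z in degrees, then the opening, from 0 (shut) to 1 (fully open). A call has 1 to 20 rows; each row is the pose to reach, as a shift and turn from the pose commanded when the call began, along the tool's axes at that moment; what a row does not reach only later rows make up. A row lasts 1/8 s, in which the tool goes at most 62.5 mm and 10.7 degrees, less where a joint would pass 70% of its speed; a pose out of reach is approached as far as the arm can. A call with a gripper value outside its range is refused whole. The fingers move at their own pace and stop on an object; the grip force is fixed at half the most. Time passes only in rows, so rows that repeat a pose let the fingers close. It gives the time, the measured TCP pose, the force, the opening and the grip force at its end, in the units of the state.
- env.state(): the state, without advancing time (a new reading comes with each control period).
- env.read_camera(name): name is "scene" or "side" or "wrist"; returns (picture, depth): 420x560x3 uint8, red, green, blue; 420x560 float32, mm along the optical axis (not along the pixel's ray), 0 where there is no reading.
- env.get_calibration(name): a dict with "intrinsics" (3x3 intrinsics, pixels), "D" ([k1, k2, p1, p2, k3] as OpenCV has them; the pictures are not rectified), "cam_to_world" (4x4, takes a point from camera to world coordinates); the wrist camera has in their place "T_tool_cam" (4x4, takes a point from camera to tool coordinates, whose origin is the TCP and whose axes are the flange's). Camera axes: x right, y up, looking along -z (the intrinsics and any distortion apply to the point x, -y, -z); pixel columns grow to the right and rows downward; lengths in mm; the calibration is good to about 2 mm. A picture is of the moment at which its call begins: read the wrist's pose just before it. get_calibration takes no time and is no camera call.
- env.job_done(): hands the job in; it is judged then, once.
The state is a dict: "t": time; "joints": joint angles; "qvel": joint speeds; "tau": joint torques, N m; "eef_pos": TCP position; "tcp_rot": TCP orientation; "ft_force": force on the tool from outside, world axes, zero at the start; "moment": the same for the moment, N m; "opening": opening from 0.0 (shut) to 1.0 (fully open); "grip_force": force on a finger pad.
Only numpy, scipy, OpenCV 4.12 (cv2) and the standard library are available. Lean on these libraries where they do the work, as an engineer would, in place of code of your own. Each camera call takes 0.05 s, during which the arm holds its last target. There are 200 camera calls.

TASK

Refill the leaning spring-loaded palette dispenser: first the dark palette, then the pale one on top of it. Lay each in the mouth with its pans up and push it down against the spring until both orange catches snap back over its top and hold it down. Leave both palettes held in the dispenser, pans up, and leave the water bottle, brush pot and cream jar where they stand.

Things in the scene. Friction and masses are not known exactly. Their poses are not given: they have to be found in the camera images.
- dark_center (a point): centre (half-way up) of the dark palette: a rigid closed make-up palette, black case with four brown pans showing in its top; 110 mm long (its x) x 52 mm wide (its y) x 20 mm thick (its z, pans upward), about 0.13 kg (0.1 to 0.17). It starts lying flat, pans up, in either compartment of the organiser, long side roughly along the organiser's x
- pale_center (a point): centre (half-way up) of the pale palette: a rigid closed make-up palette, white case with four pink pans showing in its top; 110 mm long (its x) x 52 mm wide (its y) x 20 mm thick (its z, pans upward), about 0.13 kg (0.1 to 0.17). It starts lying flat, pans up, in either compartment of the organiser, long side roughly along the organiser's x
- mouth (a point): fixed point: middle of the dispenser's shaft, level with the flat undersides of the two orange catches, about 115 mm above the table. Axes: z straight out of the shaft (leans 25 degrees from vertical, towards the robot's side), x along the shaft's long direction, rising away from the robot, y across it, level. Palettes go in with their long side along x and are pushed along -z
- rim (a point): fixed point: middle of the dispenser's mouth at the top of its flared lips, 41 mm above mouth along z, same axes. Four white L-shaped corner posts form the shaft, 115 mm (x) by 57 mm (y) inside: 2.5 mm of play on each side of a palette. The lips start 12 mm below this point and flare 5 mm or more. Both long sides are open between the posts (|x| under 33 mm), so fingers can pass
- dispenser: black foot of the fixed dispenser, which leans back 25 degrees so that its mouth faces up and towards the robot's side. Origin on the table under the shaft; foot 180 x 120 x 8 mm. A palette let go half-way is not caught. Once caught, the spring presses it up against the catches: its centre 10 mm below mouth, or 30 mm when another lies on it
- platform (a joint): sprung platform in the shaft, m: 0 when empty (its top 12 mm below mouth), grows as it sinks along the mouth's -z: about 0.008 with one palette caught, 0.028 with two, stop at 0.058. Spring 6.3 N at 0, plus 180 N/m; pushing a palette in takes about 4 to 10 N. Pushing 5 to 10 mm beyond the catches does no harm: the spring brings the pile back up
- catch_low (a joint): orange sprung catch in the middle of the shaft's low (near) end, m: 0 fully in, up to 0.012 while forced outward. Its nose, 22 mm wide, reaches 10 mm into the shaft, flat underneath at mouth, with a steep slope from 2 to 21 mm above it. A palette laid in the mouth rests on the slopes, underside 10 to 20 mm above mouth; pushed below, the catches snap in over its top
- catch_high (a joint): the same orange catch at the high (far) end, same values
- organiser: fixed clear tray, 150 mm (its x) by 280 mm (its y), walls 5 mm thick and 15 mm high, floor 5 mm above the table, one divider across the middle of y making two compartments of about 132 mm (y) by 140 mm (x), centred 68 mm either side of the middle. Origin at the centre of its underside on the table
- water: bystander: water bottle, 64 mm across, 200 mm high, origin at the centre of its foot; leave it alone
- brushpot: bystander: pot of make-up brushes, 76 mm across, pot 100 mm high, brushes to 205 mm, origin at the centre of its foot; leave it alone
- jar: bystander: low cream jar, 60 mm across, 45 mm high, origin at the centre of its foot; leave it alone

How it is judged:
By the outcome, as a careful person would: the job done as asked, in the order asked, and still so for the second after the job is handed in, with the robot touching nothing.
It also fails if it takes over 72 s, if anything falls off the work surface, if the arm or the gripper's body presses on something with over 40 N, if the wrist force passes 120 N, or if a joint passes its speed limit or range.

## Working session

There is one attempt and no reset: what is moved stays moved. The work goes in short steps, Python scripts to look and compute and a tool call to move; the robot and the scene stay as the last step left them, time stands still between calls to the robot, and variables do not carry over. Pictures are saved under pics/ and viewed, at most 10 in all, crops included, and the job is handed in when it is done.

Besides the shell and the picture viewer there is one more tool, called after "Request:" by a JSON object that holds its "fn" and its "kwargs". carry_out: Moves the arm, as the interface text tells. Its arguments: {"type":"object","properties":{"series":{"type":"array","items":{"type":"array","items":{"type":"number"}}}},"required":["series"]}

```bash
mkdir -p pics; ls; cat > h.py <<'E'
import numpy as np, cv2
from cell import env
from scipy.spatial.transform import Rotation as R
def snap(name):
    s=env.state(); im,d=env.read_camera(name); np.savez(f'pics/{name}.npz',im=im,d=d,p=s['eef_pos'],r=s['tcp_rot'])
    return im,d
def toolT(p,r):
    T=np.eye(4);T[:3,:3]=R.from_euler('xyz',r).as_matrix();T[:3,3]=p;return T
def world(name,uv,depth=None):
    f=np.load(f'pics/{name}.npz');c=env.get_calibration(name)
    T=c['cam_to_world'] if 'cam_to_world' in c else toolT(f['p'],f['r'])@np.array(c['T_tool_cam'])
    T=np.array(T);uv=np.array(uv,float).reshape(-1,2)
    n=cv2.undistortPoints(uv[:,None],np.array(c['intrinsics']),np.array(c['D']))[:,0]
    z=np.array([np.median((lambda a:a[a>0])(f['d'][int(v)-1:int(v)+2,int(u)-1:int(u)+2])) for u,v in uv]) if depth is None else depth
    P=np.c_[n[:,0]*z,-n[:,1]*z,-z]
    return P@T[:3,:3].T+T[:3,3]
E
python3 - <<'E'
from h import *
s=env.state();print({k:np.round(v,3).tolist() for k,v in s.items()})
for n in['scene','side']:
    im,d=snap(n);cv2.imwrite(f'pics/{n}1.png',cv2.resize(im[:,:,::-1],(800,600)))
    print(np.round(env.get_calibration(n)['cam_to_world'],2).tolist())
print(np.round(env.get_calibration('wrist')['T_tool_cam'],3).tolist())
E
```

```text
pics
{'t': 0.0, 'joints': [-1.251, 0.492, 1.559, -0.0, 1.092, -0.106], 'qvel': [0.002, -0.002, -0.0, 0.001, -0.002, -0.0], 'tau': [-0.0, -61.264, -25.818, 0.069, 0.048, -0.0], 'eef_pos': [258.154, -569.156, 404.154], 'tcp_rot': [-3.14, -0.0, 0.426], 'ft_force': [0.932, 0.344, 0.279], 'moment': [-0.045, -0.012, -0.005], 'grip_force': 0.0, 'opening': 1.002}
[[0.82, -0.33, 0.47, 1148.91], [0.58, 0.47, -0.67, -794.31], [-0.0, 0.82, 0.58, 742.35], [0.0, 0.0, 0.0, 1.0]]
[[-0.9, 0.25, -0.36, 117.39], [-0.43, -0.46, 0.78, 980.64], [0.03, 0.85, 0.52, 799.12], [0.0, 0.0, 0.0, 1.0]]
[[0.001, 0.963, 0.27, 76.557], [1.0, -0.001, -0.001, 0.738], [-0.0, 0.27, -0.963, 19.076], [0.0, 0.0, 0.0, 1.0]]
```

View pics/scene1.png

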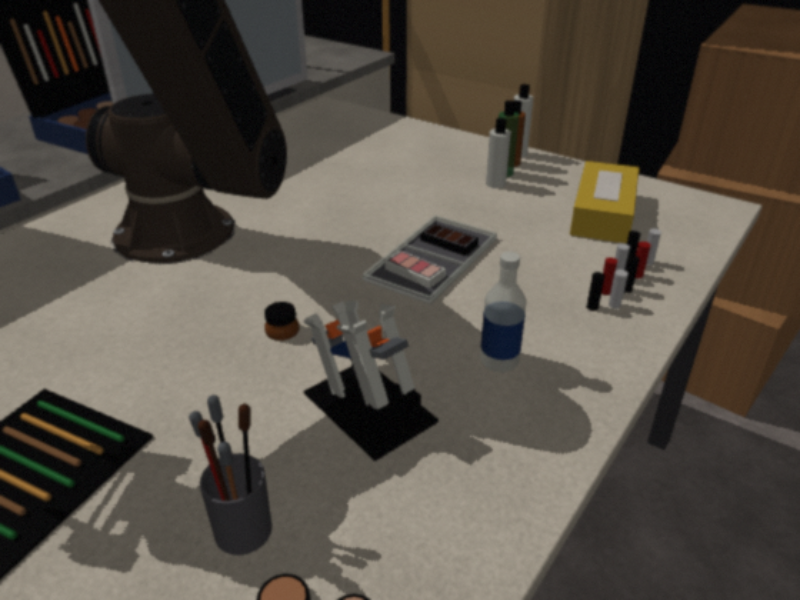

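View pics/side1.png

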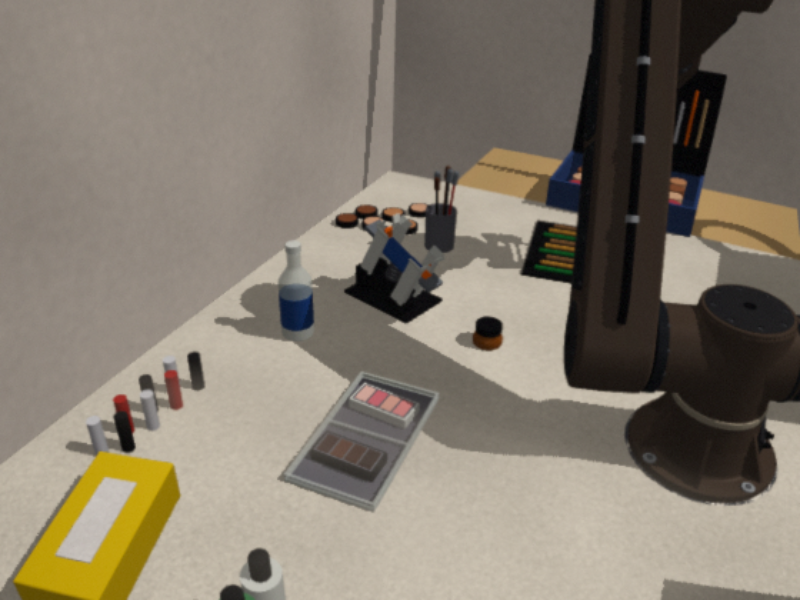

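The scene view shows the organiser around (430,258), with the dark palette at (448,236) and the pale one at (415,267). The dispenser is at (370,390), the jar at (282,320), the bottle at (503,310) and the pot at (235,490). I'll measure from the depth.

```bash
cat >> h.py <<'E'
def cloud(name):
    f=np.load(f'pics/{name}.npz');v,u=np.nonzero(f['d']>0)
    P=world(name,np.c_[u,v],f['d'][v,u]);return np.c_[u,v],P,f['im'][v,u].astype(int)
E
python3 - <<'E'
from h import *
def at(n,pts):print(n,np.round(world(n,np.array(pts)*.7)).tolist())
at('scene',[(282,308),(503,262),(235,465),(448,236),(415,267)]); at('scene',[(435,218),(497,236),(430,299),(365,273)]); at('scene',[(305,393),(378,458),(437,418)])
at('side',[(488,325),(296,290),(350,452),(383,402)]); at('side',[(360,375),(438,382),(372,505),(286,477)]);at('side',[(346,290),(400,318),(440,297),(388,230),(427,273)])
for n in['scene','side']:
    u,P,c=cloud(n)
    def rect(m,l):
        if m.sum()<20:print(n,l,m.sum());return
        Q=P[m];r=cv2.minAreaRect(Q[:,:2].astype(np.float32));print(n,l,m.sum(),np.round(r[0]),np.round(r[1]),round(r[2],1),'z',np.round(np.median(Q[:,2]),1))
    box=lambda u0,v0,u1,v1:(u[:,0]>u0*.7)&(u[:,0]<u1*.7)&(u[:,1]>v0*.7)&(u[:,1]<v1*.7)
    foot=box(*((300,340,440,460) if n=='scene' else (340,260,445,320)))&(c.max(1)<40)&(P[:,2]<16)&(P[:,2]>0);rect(foot,'foot')
    org=box(410,-0+215,500,255) if n=='scene' else box(300,425,400,485)
    rect(org&(P[:,2]>20)&(P[:,2]<33),'dark')
    org=box(375,240,455,295) if n=='scene' else box(335,375,430,428)
    rect(org&(P[:,2]>20)&(P[:,2]<33),'pale')
    o=(c[:,0]>150)&(c[:,0]-c[:,2]>90)&(P[:,2]>80)&box(*((300,300,440,380) if n=='scene' else (340,200,460,300)))
    k,lab=cv2.partitionPoints if 0 else (0,0)
    Q=P[o];print('orange',len(Q));
    if len(Q)>5:
        _,l,ce=cv2.kmeans(Q.astype(np.float32),2,None,(3,20,.1),5,0);print(np.round(ce).tolist(),np.bincount(l[:,0]))
E
```

```text
scene [[427.0, -116.0, 42.0], [770.0, 9.0, 194.0], [646.0, -430.0, 81.0], [512.0, 284.0, 23.0], [522.0, 149.0, 22.0]]
scene [[436.0, 353.0, 10.0], [581.0, 368.0, 6.0], [593.0, 92.0, 8.0], [448.0, 88.0, 13.0]]
scene [[568.0, -222.0, 2.0], [739.0, -264.0, 2.0], [765.0, -153.0, 4.0]]
side [[426.0, -117.0, 44.0], [753.0, 48.0, 117.0], [506.0, 290.0, 25.0], [514.0, 160.0, 24.0]]
side [[589.0, 101.0, 14.0], [463.0, 37.0, -1.0], [432.0, 359.0, 12.0], [573.0, 369.0, 9.0]]
side [[759.0, -152.0, 8.0], [611.0, -113.0, 5.0], [575.0, -240.0, -4.0], [680.0, -191.0, 155.0], [580.0, -170.0, 91.0]]
scene foot 1567 [ 668. -191.] [120. 180.] 75.4 z 6.6
scene dark 367 [512. 250.] [111. 132.] 1.0 z 23.6
scene pale 448 [519. 198.] [145. 112.] 86.5 z 23.6
orange 0
side foot 718 [ 666. -180.] [119. 185.] 77.6 z 7.9
side dark 907 [510. 290.] [ 55. 111.] 89.3 z 25.1
side pale 684 [515. 156.] [ 57. 112.] 86.7 z 24.5
orange 9
[[681.0, -194.0, 158.0], [681.0, -184.0, 158.0]] [7 2]
```

Request:
{"fn": "carry_out", "kwargs": {"series": [[0.2,-0.18,0,8,1],[0.584,-0.678,0,25,1],[0.584,-0.678,0,25,1],[0.584,-0.678,0,25,1],[0.584,-0.678,0,25,1],[0.584,-0.678,0,25,1],[0.584,-0.678,0,25,1],[0.584,-0.678,0,25,1],[0.584,-0.678,0,25,1],[0.584,-0.678,0,25,1],[0.584,-0.678,0,25,1],[0.584,-0.678,0,25,1],[0.584,-0.678,0,25,1],[0.584,-0.678,0,25,1],[0.584,-0.678,0,25,1],[0.584,-0.678,0,25,1],[0.584,-0.678,0,25,1],[0.584,-0.678,0,25,1]]}}

```text
t: 2.35
eef_pos: [509.9, 288.2, 405.0]
tcp_rot: [3.141, -0.0, -0.012]
ft_force: [0.5, -0.7, 0.3]
opening: 0.996
grip_force: 0.0
```

```bash
python3 - <<'E'
from h import *
s=env.state();print(s['t'],np.round(s['eef_pos'],1),np.round(s['tcp_rot'],4),np.round(s['joints'],2),np.round(s['qvel'],2))
im,d=snap('wrist');cv2.imwrite('pics/w1.png',cv2.resize(im[:,:,::-1],(800,600)))
u,P,c=cloud('wrist');m=(P[:,2]>19)&(P[:,2]<33)
g=np.zeros(d.shape,np.uint8);g[u[m][:,1],u[m][:,0]]=1
g=cv2.morphologyEx(g,cv2.MORPH_OPEN,np.ones((5,5)))
n,l,st,ce=cv2.connectedComponentsWithStats(g)
lab=l[u[:,1],u[:,0]]
for i in range(1,n):
    if st[i,4]>500:
        Q=P[lab==i];r=cv2.minAreaRect(Q[:,:2].astype(np.float32));print(ce[i]/.7,np.round(r[0],1),np.round(r[1],1),round(r[2],2),np.median(Q[:,2]))
E
```

```text
2.35 [509.9 288.2 405. ] [ 3.1414e+00 -1.0000e-04 -1.2100e-02] [ 0.4   0.43  1.66 -0.    1.05  1.98] [ 0.    0.   -0.01 -0.    0.    0.  ]
[590.40868857 258.20423922] [516.9 154.3] [ 53.1 110.2] 86.22 26.18994951298987
[403.87762703 267.16573557] [511.4 288. ] [110.2  52.1] 0.12 26.22230421643573
```

View pics/w1.png

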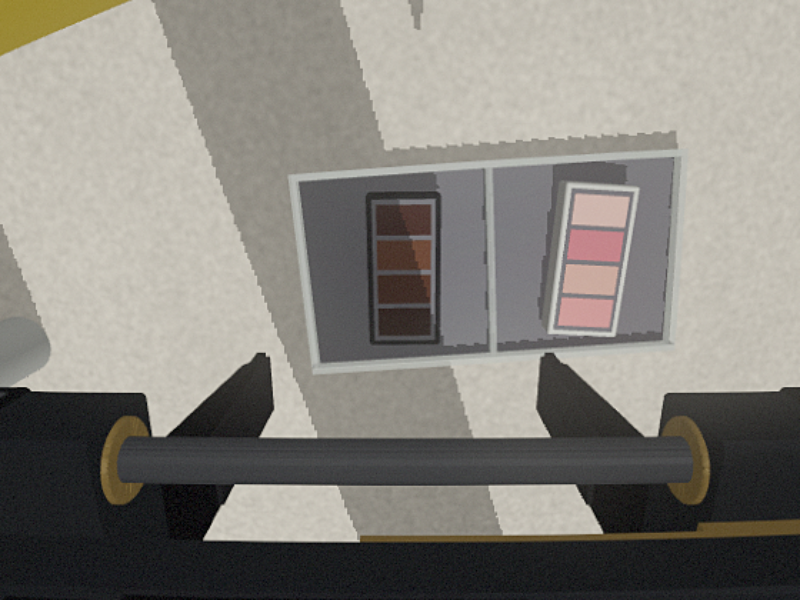

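The wrist view shows the dark palette at (404,267) and the pale one at (592,258), both clear of the walls. I'll grasp the dark one with the fingers partly open so they clear the divider.

Request:
{"fn": "carry_out", "kwargs": {"series": [[0.0015,0,0.05,-0.8,0.75],[0.0015,0,0.1,-0.8,0.75],[0.0015,0,0.15,-0.8,0.75],[0.0015,0,0.18,-0.8,0.75],[0.0015,0,0.195,-0.8,0.75],[0.0015,0,0.205,-0.8,0.75],[0.0015,0,0.205,-0.8,0.75],[0.0015,0,0.205,-0.8,0.2],[0.0015,0,0.205,-0.8,0.2],[0.0015,0,0.205,-0.8,0.2],[0.0015,0,0.205,-0.8,0.2],[0.0015,0,0.205,-0.8,0.2],[0.0015,0,0.205,-0.8,0.2]]}}

```text
t: 4.03
eef_pos: [511.6, 289.5, 200.4]
tcp_rot: [-3.141, -0.001, 0.004]
ft_force: [-0.3, -1.2, 7.0]
opening: 0.544
grip_force: 30.0
```

Request:
{"fn": "carry_out", "kwargs": {"series": [[0,0,-0.02,0,0.2],[0,0,-0.06,0,0.2],[0,0,-0.12,0,0.2],[0.01,0.06,-0.17,5,0.2],[0.01,0.11,-0.2,10,0.2],[0.01,0.16,-0.24,14.8,0.2],[0.01,0.21,-0.27,14.8,0.2],[0.01,0.26,-0.31,14.8,0.2],[0.01,0.31,-0.35,14.8,0.2],[0.01,0.36,-0.39,14.8,0.2],[0.01,0.4,-0.42,14.8,0.2],[0.01,0.43,-0.44,14.8,0.2],[0.01,0.44,-0.45,14.8,0.2],[0.01,0.44,-0.45,14.8,0.2],[0.01,0.44,-0.45,14.8,0.2]]}}

```text
t: 5.9
eef_pos: [523.1, -149.5, 648.8]
tcp_rot: [-3.141, 0.001, -0.254]
ft_force: [0.5, -0.5, -1.7]
opening: 0.542
grip_force: 30.0
```

```bash
python3 - <<'E'
from h import *
s=env.state();print(s['t'],np.round(s['eef_pos'],1),np.round(s['tcp_rot'],4),np.round(s['ft_force'],2))
im,d=snap('wrist');cv2.imwrite('pics/w2.png',cv2.resize(im[:,:,::-1],(800,600)))
u,P,c=cloud('wrist')
m=(abs(P[:,0]-667)<130)&(abs(P[:,1]+188)<100)
f=m&(P[:,2]>2)&(P[:,2]<15)&(c.max(1)<45);r=cv2.minAreaRect(P[f][:,:2].astype(np.float32));print('foot',f.sum(),r,np.median(P[f][:,2]))
o=m&(c[:,0]>110)&(c[:,0]-c[:,2]>70)&(P[:,2]>60)
_,l,ce=cv2.kmeans(P[o].astype(np.float32),2,None,(3,20,.1),5,0);print(ce,np.bincount(l[:,0]))
for i in(0,1):
    q=P[o][l[:,0]==i];print(np.round(np.percentile(q,[5,50,95],axis=0)))
E
```

```text
5.9 [ 523.1 -149.5  648.8] [-3.1412e+00  1.4000e-03 -2.5380e-01] [ 0.5  -0.48 -1.66]
foot 1 ((659.1649169921875, -247.49984741210938), (0.0, 0.0), 0.0) 9.133753459570926
[[ 554.52936 -142.01653  558.2415 ]
 [ 650.1782  -184.52641  131.31136]] [ 77 634]
[[ 541. -184.  555.]
 [ 558. -131.  558.]
 [ 563. -130.  564.]]
[[ 579. -205.   98.]
 [ 683. -189.  145.]
 [ 702. -160.  161.]]
```

View pics/w2.png

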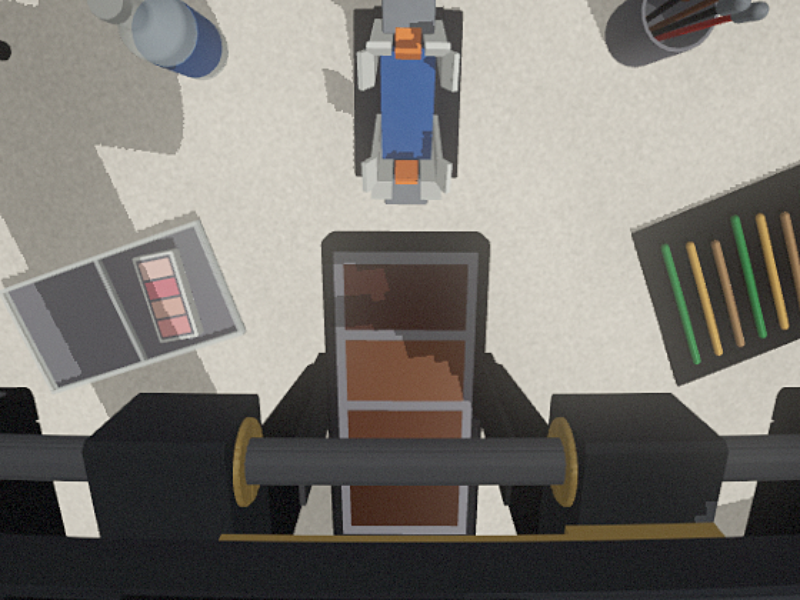

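The wrist view shows the empty dispenser. The blue platform is at (408,105), the orange catches at (407,41) and (406,171), and the near foot corners at (356,177) and (459,177). The gripped palette is level and straight.

```bash
python3 - <<'E'
from h import *
u,P,c=cloud('wrist')
w=u/.7
box=lambda a,b,e,f:(w[:,0]>a)&(w[:,0]<e)&(w[:,1]>b)&(w[:,1]<f)
b=box(370,40,445,165)&(c[:,2]>c[:,0]+40)
Q=P[b];ce=Q.mean(0);_,_,V=np.linalg.svd(Q-ce);n=V[2]*np.sign(V[2][2]);print('blue',b.sum(),ce,'n',n,'tilt',np.degrees(np.arccos(n[2])),'yaw',np.degrees(np.arctan2(-n[1],-n[0])))
for nm,bx in[('hi',(390,20,428,65)),('lo',(390,155,425,188))]:
    o=box(*bx)&(c[:,0]>110)&(c[:,0]-c[:,2]>70);q=P[o];print(nm,len(q),q.mean(0),q.min(0),q.max(0))
lo=world('wrist',np.array([(356,176),(459,176),(356,10)])*.7);print('foot',lo)
m=(P[:,2]>2)&(P[:,2]<20)&box(340,5,470,200)&(c.max(1)<80);print(m.sum(),cv2.minAreaRect(P[m][:,:2].astype(np.float32)))
# express in mouth frame with yaw candidates
for yaw in(-14,-14.6,-15.2):
    Rm=R.from_euler('ZY',[yaw,-25],degrees=True).as_matrix()
    L=(P-[667,-188,0])@Rm
    f=lambda a:np.round(a,1).tolist()
    print(yaw,'blue y',f(np.percentile(L[b][:,1],[1,50,99])),'x',f(np.percentile(L[b][:,0],[1,99])),'z',f(np.percentile(L[b][:,2],[5,50,95])))
    for bx in[(390,20,428,65),(390,155,425,188)]:
        o=box(*bx)&(c[:,0]>110)&(c[:,0]-c[:,2]>70);print('  or',*[f(np.percentile(L[o][:,k],[2,50,98])) for k in range(3)])
    wt=box(350,5,465,205)&(c.min(1)>90)&(P[:,2]>60);h=L[wt];top=np.percentile(h[:,2],99);print('  white',wt.sum(),*[f(np.percentile(h[:,k],[1,50,99])) for k in range(3)])
E
```

```text
blue 2362 [ 648.24656299 -183.02376722  105.92363423] n [-0.4536994   0.03157013  0.89059541] tilt 27.051838574057765 yaw -3.9804416719619313
hi 382 [ 692.02784417 -195.96458675  149.02392727] [ 678.93112721 -214.26463613   56.05721101] [ 711.06084559 -183.42698351  162.80092495]
lo 254 [ 587.67189927 -167.54807907  104.08418642] [ 573.86213967 -179.9001454    87.06567826] [ 600.71914389 -154.82491264  113.53196311]
foot [[ 5.95379267e+02 -1.09107323e+02  1.30783945e+00]
 [ 5.64941507e+02 -2.27013782e+02  7.20543788e-01]
 [ 7.66277209e+02 -1.57838602e+02  9.01653010e+00]]
1951 ((667.6531372070312, -189.3795166015625), (118.95455932617188, 177.49302673339844), 74.68533325195312)
-14 blue y [-25.3, 0.3, 23.9] x [-24.0, 71.6] z [103.6, 105.2, 106.8]
  or [73.0, 85.8, 98.1] [-12.0, -1.4, 8.4] [117.6, 120.8, 139.3]
  or [-47.4, -28.8, -22.4] [-9.3, 0.6, 10.4] [119.1, 128.9, 139.7]
  white 3650 [-69.5, 62.6, 114.3] [-41.1, -0.3, 39.9] [52.2, 137.0, 159.9]
-14.6 blue y [-25.4, 0.0, 23.5] x [-24.1, 71.6] z [103.6, 105.3, 106.8]
  or [73.0, 85.9, 98.1] [-11.8, -1.1, 8.7] [117.6, 120.7, 139.3]
  or [-47.5, -28.8, -22.3] [-10.1, -0.2, 9.6] [119.0, 129.0, 139.7]
  white 3650 [-69.5, 62.6, 114.2] [-41.4, -0.3, 39.4] [52.2, 137.0, 159.8]
-15.2 blue y [-25.8, 0.0, 23.3] x [-24.1, 71.4] z [103.6, 105.3, 106.8]
  or [73.1, 85.9, 98.0] [-11.6, -0.9, 9.0] [117.6, 120.7, 139.3]
  or [-47.5, -28.8, -22.3] [-10.9, -1.1, 8.9] [119.0, 129.0, 139.7]
  white 3650 [-69.4, 62.7, 114.2] [-41.7, -0.5, 39.2] [52.1, 137.0, 159.8]
```

Request:
{"fn": "carry_out", "kwargs": {"series": [[0.04,0.001,0.03,0.7,0.2],[0.08,0.0018,0.08,0.7,0.2],[0.1113,0.0018,0.13,0.7,0.2],[0.1113,0.0018,0.18,0.7,0.2],[0.1113,0.0018,0.225,0.7,0.2],[0.1113,0.0018,0.25,0.7,0.2],[0.1113,0.0018,0.257,0.7,0.2],[0.1113,0.0018,0.257,0.7,0.2],[0.1113,0.0018,0.257,0.7,0.2]]}}

```text
t: 7.08
eef_pos: [630.4, -180.1, 394.0]
tcp_rot: [3.141, -0.002, -0.267]
ft_force: [-0.1, -0.9, -1.3]
opening: 0.544
grip_force: 30.0
```

```bash
python3 - <<'E'
from h import *
s=env.state();print(s['t'],np.round(s['eef_pos'],1),np.round(np.degrees(s['tcp_rot']),2),np.round(s['ft_force'],2))
im,d=snap('side');im2,d2=snap('scene')
a=cv2.resize(im[130:240,220:330,::-1],(400,400));b=cv2.resize(im2[150:330,180:330,::-1],(400,480))[:400]
cv2.imwrite('pics/c1.png',np.hstack([a,b]))
M=np.array([640.1,-181.8,116.7]);Rm=R.from_euler('ZY',[-15.2,-25],degrees=True).as_matrix()
h0=R.from_euler('Z',[-15.25],degrees=True).as_matrix()[0]
# palette top from wrist: level points
im,d=snap('wrist');u,P,c=cloud('wrist');T=s['eef_pos'];L=(P-T)@h0
m=(abs(L[:,2]+175)<4)&(abs(L[:,1])<32)&(abs(L[:,0])<70);print(m.sum(),np.round(np.percentile(L[m],[1,50,99],axis=0),1))
E
```

```text
7.075 [ 630.4 -180.1  394. ] [ 1.7998e+02 -1.1000e-01 -1.5290e+01] [-0.11 -0.9  -1.25]
19630 [[ -50.5  -26.3 -176.6]
 [  16.5   -0.5 -174.3]
 [  54.6   25.2 -172.7]]
```

View pics/c1.png

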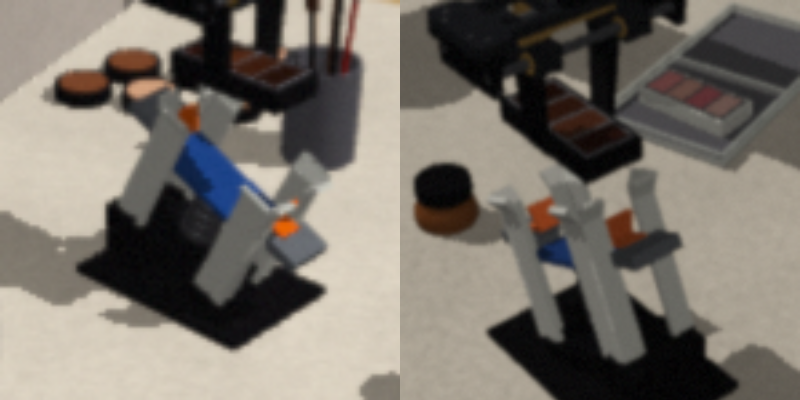

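The crop shows the palette level above the mouth and lined up with the shaft. I'll lower it so its far edge lands on the far lips and it pivots in the pads.

Request:
{"fn": "carry_out", "kwargs": {"series": [[0,0,0.012,0,0.2],[0,0,0.016,0,0.2],[0,0,0.02,0,0.2],[0,0,0.024,0,0.2],[0,0,0.028,0,0.2],[0,0,0.032,0,0.2],[0,0,0.036,0,0.2],[0,0,0.036,0,0.2]]}}

```text
t: 8.22
eef_pos: [630.4, -180.4, 356.5]
tcp_rot: [3.141, -0.0, -0.267]
ft_force: [-1.1, 0.3, 1.5]
opening: 0.546
grip_force: 30.0
```

```bash
cat >> h.py <<'E'
M=np.array([640.1,-181.8,116.7]);Rm=R.from_euler('ZY',[-15.2,-25],degrees=True).as_matrix()
def pal():
    s=env.state();print(round(s['t'],2),np.round(s['eef_pos'],1),np.round(s['ft_force'],1))
    snap('wrist');u,P,c=cloud('wrist');T=s['eef_pos'];h0=R.from_euler('Z',[-15.25],degrees=True).as_matrix()[0];L=(P-T)@h0
    m=(abs(L[:,2]+175)<45)&(abs(L[:,1])<20)&(L[:,0]>-45)&(L[:,0]<62)
    q=L[m]
    for _ in range(6):
        ce=np.median(q,0);A=np.c_[q[:,0],q[:,1],np.ones(len(q))];k=np.linalg.lstsq(A,q[:,2],rcond=None)[0]
        r=L[m][:,2]-np.c_[L[m][:,:2],np.ones(m.sum())]@k; q=L[m][abs(r)<max(3,12-_*3)]
    print('tilt',np.degrees(np.arctan(k[0])),'roll',np.degrees(np.arctan(k[1])),'z at tool axis',k[2],len(q),m.sum())
    G=(P-M)@Rm;g=m&(abs(L[:,2]-np.c_[L[:,:2],np.ones(len(L))]@k)<3);print('top in mouth frame x',np.percentile(G[g][:,0],[1,99]),'z',np.percentile(G[g][:,2],[5,50,95]))
E
python3 -c "
from h import *
pal()"
```

```text
8.22 [ 630.4 -180.4  356.5] [-1.1  0.3  1.5]
tilt 20.518836061467287 roll -0.06823753616476091 z at tool axis -172.08310427811236 11208 14856
top in mouth frame x [-26.91740426  70.14238588] z [60.94413026 63.76684659 66.63724735]
```

Request:
{"fn": "carry_out", "kwargs": {"series": [[0,0,0.004,0,0.2],[0,0,0.0065,0,0.2],[0,0,0.0065,0,0.2]]}}

```text
t: 8.65
eef_pos: [630.4, -180.4, 350.2]
tcp_rot: [3.141, -0.001, -0.267]
ft_force: [0.2, -1.6, 3.2]
opening: 0.548
grip_force: 30.0
```

```bash
python3 -c "
from h import *
pal()"
```

```text
8.65 [ 630.4 -180.4  350.2] [ 0.2 -1.6  3.2]
tilt 26.60417767675712 roll -0.05375303085114701 z at tool axis -171.65261095712796 10150 14558
top in mouth frame x [ 1.56071393 67.89906816] z [59.39749319 60.88919339 62.10053796]
```

Request:
{"fn": "carry_out", "kwargs": {"series": [[-0.005,-0.001,0.0,0,0.2],[-0.0113,-0.0015,0.0035,0,0.2],[-0.0113,-0.0015,0.0045,0,0.2],[-0.0095,-0.0015,0.0085,0,0.2],[-0.0075,-0.0015,0.0125,0,0.2],[-0.0055,-0.0015,0.0165,0,0.2],[-0.0035,-0.0015,0.0205,0,0.2],[-0.0015,-0.0015,0.0245,0,0.2],[-0.0003,-0.0015,0.0275,0,0.2],[-0.0003,-0.0015,0.0275,0,0.2]]}}

```text
t: 9.95
eef_pos: [630.4, -178.8, 322.6]
tcp_rot: [3.142, 0.0, -0.267]
ft_force: [0.4, 0.1, -0.7]
opening: 0.543
grip_force: 30.0
```

```bash
python3 -c "
from h import *
pal()"
```

```text
9.95 [ 630.4 -178.8  322.6] [ 0.4  0.1 -0.7]
tilt 26.288550309063176 roll -0.039288656899710235 z at tool axis -171.5747734566221 10335 15412
top in mouth frame x [-10.51446255  69.23199117] z [34.6013982  36.00188348 37.21120439]
```

Request:
{"fn": "carry_out", "kwargs": {"series": [[0,0,0.001,0,0.3],[0,0,0.001,0,0.75],[0,0,0.001,0,0.75],[0,0,0.001,0,0.75],[0,0,-0.03,0,0.75],[0,0,-0.08,0,0.75],[-0.02,0,-0.14,0,0.4],[-0.04,0,-0.18,0,0],[-0.06,0,-0.2,0,0],[-0.06,0,-0.2,0,0],[-0.06,0,-0.2,0,0],[-0.06,0,-0.2,0,0]]}}

```text
t: 11.5
eef_pos: [573.1, -163.2, 521.3]
tcp_rot: [-3.141, 0.002, -0.267]
ft_force: [0.7, 0.1, 0.1]
opening: 0.172
grip_force: 0.0
```

```bash
cat >> h.py <<'E'
def look(tag,view=True):
    s=env.state();print(round(s['t'],2),np.round(s['eef_pos'],1),np.round(s['tcp_rot'],4),s['opening'])
    im,d=snap('wrist');u,P,c=cloud('wrist')
    if view:cv2.imwrite(f'pics/{tag}.png',cv2.resize(im[:,:,::-1],(800,600)))
    G=(P-M)@Rm;m=(abs(G[:,1])<22)&(abs(G[:,0])<42)&(G[:,2]>-40)&(G[:,2]<60)
    for k in(-30,-15,0,15,30):
        q=G[m&(abs(G[:,0]-k)<6)];print(k,len(q),np.round(np.percentile(q[:,2],[10,50,90]),1) if len(q) else '')
E
python3 -c "
from h import *
look('w3')"
```

```text
11.5 [ 573.1 -163.2  521.3] [-3.1414e+00  2.0000e-03 -2.6710e-01] 0.17185331137942209
-30 436 [32.8 33.5 34.4]
-15 457 [33.3 34.1 35. ]
0 501 [33.8 34.6 35.4]
15 551 [34.1 35.1 36.1]
30 592 [34.6 35.5 36.3]
```

View pics/w3.png

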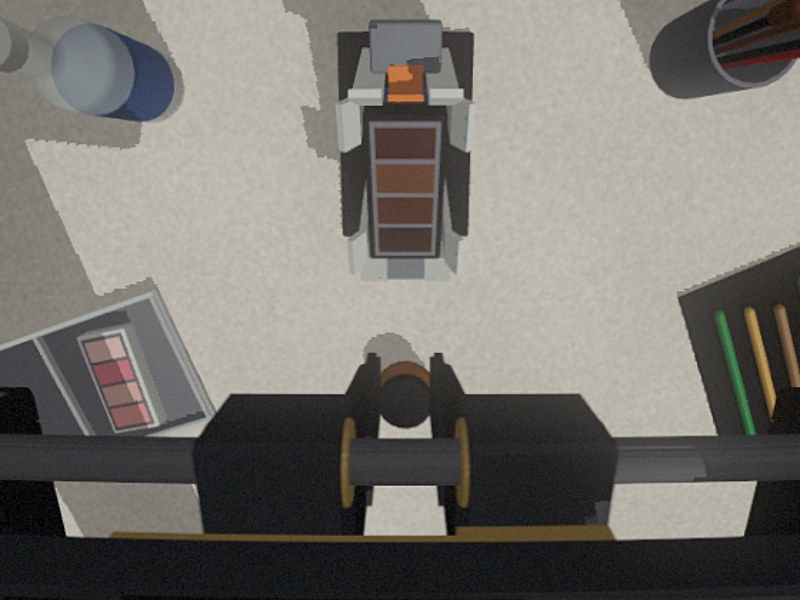

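The palette lies tilted in the mouth at (405,185), resting on the catch slopes with its top 35 mm above the mouth point. Next I'll close the fingers and push along the shaft.

Request:
{"fn": "carry_out", "kwargs": {"series": [[0.02,0,0.05,0,0],[0.0425,0.0003,0.1,0,0],[0.0425,0.0003,0.14,0,0],[0.0425,0.0003,0.165,0,0],[0.0425,0.0003,0.1738,0,0],[0.0425,0.0003,0.1738,0,0]]}}

```text
t: 12.3
eef_pos: [613.7, -174.5, 348.7]
tcp_rot: [3.142, 0.001, -0.267]
ft_force: [0.0, 0.2, 1.3]
opening: 0.007
grip_force: 0.0
```

Request:
{"fn": "carry_out", "kwargs": {"series": [[0.003,0,0.006,0,0],[0.005,0,0.0105,0,0],[0.0065,0,0.014,0,0],[0.008,0,0.0175,0,0],[0.0098,0,0.021,0,0],[0.0114,0,0.0245,0,0],[0.013,0,0.028,0,0],[0.0147,0,0.0315,0,0],[0.0163,0,0.035,0,0]]}}

```text
t: 13.42
eef_pos: [629.3, -178.8, 314.9]
tcp_rot: [3.141, -0.002, -0.267]
ft_force: [-1.4, 0.7, 12.4]
opening: 0.004
grip_force: 6.2
```

Request:
{"fn": "carry_out", "kwargs": {"series": [[0.0016,0,0.0035,0,0],[0.0033,0,0.007,0,0],[0.005,0,0.0105,0,0],[0.0065,0,0.014,0,0],[0.0065,0,0.014,0,0]]}}

```text
t: 14.05
eef_pos: [635.3, -180.4, 299.6]
tcp_rot: [-3.142, 0.001, -0.267]
ft_force: [-3.5, 1.0, 5.6]
opening: 0.004
grip_force: 3.5
```

Request:
{"fn": "carry_out", "kwargs": {"series": [[-0.002,0,-0.004,0,0],[-0.004,0,-0.008,0,0],[-0.008,0,-0.018,0,0],[-0.022,0,-0.048,0,0],[-0.05,0,-0.1,0,0],[-0.08,0,-0.16,0,0],[-0.08,0,-0.2,0,0],[-0.08,0,-0.2,0,0]]}}

```text
t: 15.05
eef_pos: [557.6, -159.0, 503.9]
tcp_rot: [3.141, -0.007, -0.267]
ft_force: [0.4, -0.9, -0.2]
opening: 0.008
grip_force: 0.0
```

```bash
python3 -c "
from h import *
look('w4')"
```

```text
15.05 [ 557.6 -159.   503.9] [ 3.1407 -0.0073 -0.2671] 0.007595230050952393
-30 448 [-0.6  0.4  1.2]
-15 482 [-0.8  0.2  1.1]
0 508 [-0.9  0.1  0.9]
15 546 [-0.6  0.5  1.5]
30 603 [-0.7  0.3  1.3]
```

View pics/w4.png

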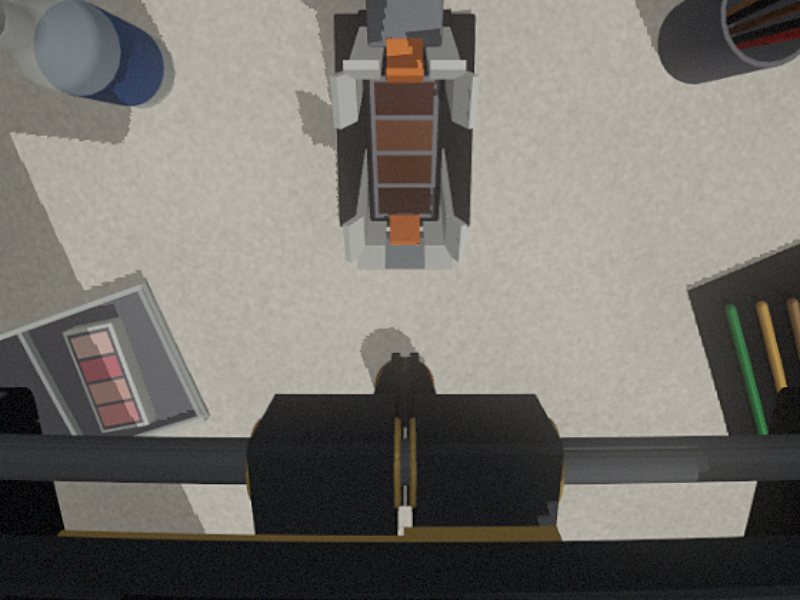

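The first palette is caught: both orange catches, at (405,60) and (405,230), lie over its top, which sits level at the mouth point. Next is the pale one.

Request:
{"fn": "carry_out", "kwargs": {"series": [[-0.02,-0.05,0.01,-5,0.75],[-0.045,-0.105,0.03,-11.5,0.75],[-0.07,-0.16,0.06,-11.5,0.75],[-0.09,-0.215,0.1,-11.5,0.75],[-0.11,-0.265,0.14,-11.5,0.75],[-0.122,-0.2916,0.18,-11.5,0.75],[-0.122,-0.2916,0.22,-11.5,0.75],[-0.122,-0.2916,0.25,-11.5,0.75],[-0.122,-0.2916,0.25,-11.5,0.75],[-0.122,-0.2916,0.25,-11.5,0.75]]}}

```text
t: 16.35
eef_pos: [517.7, 154.0, 250.3]
tcp_rot: [3.142, -0.0, -0.067]
ft_force: [0.6, 0.7, 0.8]
opening: 0.748
grip_force: 0.0
```

Request:
{"fn": "carry_out", "kwargs": {"series": [[-0.0008,0,0.025,0,0.75],[-0.0008,0,0.042,0,0.75],[-0.0008,0,0.05,0,0.75],[-0.0008,0,0.05,0,0.75],[-0.0008,0,0.05,0,0.2],[-0.0008,0,0.05,0,0.2],[-0.0008,0,0.05,0,0.2],[-0.0008,0,0.05,0,0.2],[-0.0008,0,0.05,0,0.2],[-0.0008,0,0.05,0,0.2],[-0.0008,0,0.03,0,0.2],[-0.0008,0,0,0,0.2],[-0.0008,0,-0.06,0,0.2],[-0.0008,0,-0.12,0,0.2],[-0.0008,0,-0.18,0,0.2],[-0.0008,0,-0.2,0,0.2],[-0.0008,0,-0.2,0,0.2]]}}

```text
t: 18.48
eef_pos: [516.4, 154.2, 451.0]
tcp_rot: [-3.141, -0.003, -0.066]
ft_force: [-0.7, -0.9, -1.8]
opening: 0.542
grip_force: 30.0
```

```bash
python3 - <<'E'
from h import *
s=env.state();T=s['eef_pos'];print(s['t'],np.round(T,1),np.degrees(s['tcp_rot']))
im,d=snap('wrist');u,P,c=cloud('wrist');L=(P-T)@R.from_euler('Z',[np.degrees(s['tcp_rot'][2])],degrees=True).as_matrix()[0]
m=(abs(L[:,2]+175)<6)&(abs(L[:,1])<32)&(abs(L[:,0])<70);print(m.sum(),np.round(np.percentile(L[m],[1,50,99],axis=0),1))
E
```

```text
18.475 [516.4 154.2 451. ] [-1.79970913e+02 -1.45227902e-01 -3.80159149e+00]
19871 [[ -50.4  -26.2 -176.9]
 [  16.6   -0.4 -174.1]
 [  55.    25.4 -172.2]]
```

Request:
{"fn": "carry_out", "kwargs": {"series": [[0.02,0.045,0,3,0.2],[0.04,0.1,0,8,0.2],[0.065,0.155,0,11.5,0.2],[0.09,0.21,0,11.5,0.2],[0.11,0.265,0,11.5,0.2],[0.13,0.31,0,11.5,0.2],[0.1362,0.3246,0.02,11.5,0.2],[0.1362,0.3246,0.045,11.5,0.2],[0.1362,0.3246,0.057,11.5,0.2],[0.1362,0.3246,0.057,11.5,0.2],[0.1362,0.3246,0.057,11.5,0.2]]}}

```text
t: 19.9
eef_pos: [631.2, -178.2, 393.6]
tcp_rot: [3.141, -0.001, -0.266]
ft_force: [-0.5, -0.1, -1.2]
opening: 0.546
grip_force: 30.0
```

Request:
{"fn": "carry_out", "kwargs": {"series": [[-0.0005,0.0003,0.012,0,0.2],[-0.0005,0.0003,0.016,0,0.2],[-0.0005,0.0003,0.02,0,0.2],[-0.0005,0.0003,0.024,0,0.2],[-0.0005,0.0003,0.028,0,0.2],[-0.0005,0.0003,0.032,0,0.2],[-0.0005,0.0003,0.036,0,0.2],[-0.0005,0.0003,0.04,0,0.2],[-0.0005,0.0003,0.043,0,0.2],[-0.0005,0.0003,0.043,0,0.2]]}}

```text
t: 21.15
eef_pos: [630.7, -178.9, 350.6]
tcp_rot: [3.141, -0.002, -0.267]
ft_force: [0.3, 0.4, 3.2]
opening: 0.548
grip_force: 30.0
```

```bash
python3 -c "
from h import *
pal()"
```

```text
21.15 [ 630.7 -178.9  350.6] [0.3 0.4 3.2]
tilt 25.846508578448677 roll -0.01910110774885364 z at tool axis -171.35908192530496 10339 15342
top in mouth frame x [ 1.68545398 68.40797096] z [59.95432927 61.18395816 62.22285519]
```

Same as the first one, so I'll use the same shift and lowering without the y correction.

Request:
{"fn": "carry_out", "kwargs": {"series": [[-0.005,0,0.0,0,0.2],[-0.0115,0,0.0035,0,0.2],[-0.0115,0,0.0045,0,0.2],[-0.0097,0,0.0085,0,0.2],[-0.0077,0,0.0125,0,0.2],[-0.0057,0,0.0165,0,0.2],[-0.0037,0,0.0205,0,0.2],[-0.0017,0,0.0245,0,0.2],[-0.0006,0,0.028,0,0.2],[-0.0006,0,0.028,0,0.2]]}}

```text
t: 22.45
eef_pos: [630.0, -178.8, 321.8]
tcp_rot: [3.141, -0.0, -0.267]
ft_force: [0.7, 0.3, -0.6]
opening: 0.546
grip_force: 30.0
```

Request:
{"fn": "carry_out", "kwargs": {"series": [[0,0,0.001,0,0.3],[0,0,0.001,0,0.75],[0,0,0.001,0,0.75],[0,0,0.001,0,0.75],[0,0,-0.03,0,0.75],[0,0,-0.08,0,0.75],[-0.02,0,-0.14,0,0.4],[-0.04,0,-0.18,0,0],[-0.06,0,-0.2,0,0],[-0.06,0,-0.2,0,0],[-0.06,0,-0.2,0,0],[-0.06,0,-0.2,0,0]]}}

```text
t: 23.95
eef_pos: [572.7, -163.1, 520.5]
tcp_rot: [-3.141, 0.002, -0.267]
ft_force: [-0.4, 0.0, -0.9]
opening: 0.177
grip_force: 0.0
```

```bash
python3 -c "
from h import *
look('w5')"
```

```text
23.95 [ 572.7 -163.1  520.5] [-3.1414e+00  2.0000e-03 -2.6710e-01] 0.17682903018250465
-30 442 [33.4 34.1 35. ]
-15 468 [33.6 34.5 35.3]
0 504 [33.7 34.6 35.5]
15 554 [34.2 35.  35.8]
30 605 [34.3 35.1 36. ]
```

View pics/w5.png

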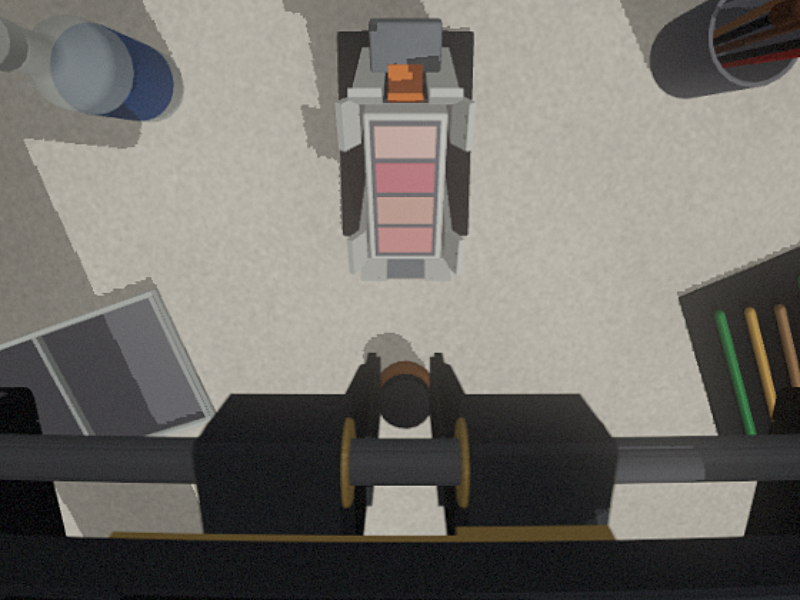

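The pale palette lies in the mouth at (405,185), seated exactly as the dark one was. I'll repeat the same push.

Request:
{"fn": "carry_out", "kwargs": {"series": [[0.02,0,0.05,0,0],[0.0425,0.0003,0.1,0,0],[0.0425,0.0003,0.14,0,0],[0.0425,0.0003,0.165,0,0],[0.0425,0.0003,0.173,0,0],[0.0425,0.0003,0.173,0,0]]}}

```text
t: 24.75
eef_pos: [613.2, -174.5, 348.8]
tcp_rot: [-3.142, 0.0, -0.267]
ft_force: [0.3, 0.2, 1.7]
opening: 0.006
grip_force: 0.0
```

Request:
{"fn": "carry_out", "kwargs": {"series": [[0.003,0,0.006,0,0],[0.005,0,0.0105,0,0],[0.0065,0,0.014,0,0],[0.008,0,0.0175,0,0],[0.0098,0,0.021,0,0],[0.0114,0,0.0245,0,0],[0.013,0,0.028,0,0],[0.0147,0,0.0315,0,0],[0.0163,0,0.035,0,0]]}}

```text
t: 25.88
eef_pos: [628.7, -178.7, 315.0]
tcp_rot: [3.141, -0.001, -0.267]
ft_force: [-4.5, 1.5, 8.2]
opening: 0.006
grip_force: 5.1
```

Request:
{"fn": "carry_out", "kwargs": {"series": [[0.0016,0,0.0035,0,0],[0.0033,0,0.007,0,0],[0.005,0,0.0105,0,0],[0.0065,0,0.014,0,0],[0.007,0,0.015,0,0],[0.007,0,0.015,0,0]]}}

```text
t: 26.62
eef_pos: [635.5, -180.6, 299.9]
tcp_rot: [3.141, -0.001, -0.267]
ft_force: [-4.5, 2.2, 8.6]
opening: 0.005
grip_force: 4.8
```

Request:
{"fn": "carry_out", "kwargs": {"series": [[-0.002,0,-0.004,0,0],[-0.004,0,-0.008,0,0],[-0.008,0,-0.018,0,0],[-0.022,0,-0.048,0,0],[-0.05,0,-0.1,0,0],[-0.08,0,-0.16,0,0],[-0.08,0,-0.2,0,0],[-0.08,0,-0.2,0,0],[-0.08,0,-0.2,0,0]]}}

```text
t: 27.75
eef_pos: [558.1, -159.4, 498.4]
tcp_rot: [3.142, 0.001, -0.267]
ft_force: [0.7, 0.0, -1.4]
opening: 0.005
grip_force: 0.0
```

```bash
python3 -c "
from h import *
look('w6')"
```

```text
27.75 [ 558.1 -159.4  498.4] [ 3.1416e+00  6.0000e-04 -2.6710e-01] 0.005345033794548156
-30 460 [-0.7  0.3  1.2]
-15 498 [-0.6  0.3  1.2]
0 540 [-0.8  0.1  1. ]
15 570 [-0.4  0.6  1.6]
30 638 [-0.5  0.5  1.4]
```

View pics/w6.png

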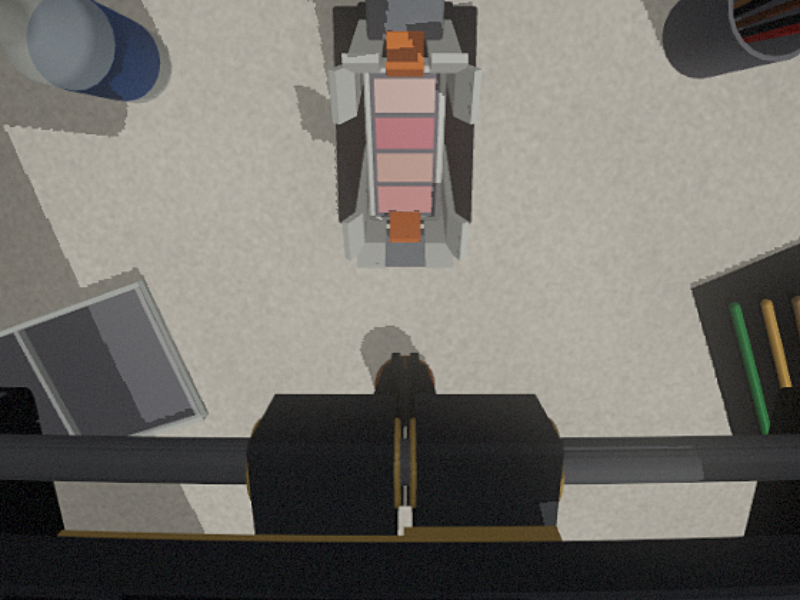

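Both catches, at (405,52) and (405,227), are over the pale palette, whose top is level at the mouth point. The robot is clear of everything, so I'll hand in.

```bash
python3 -c "
from h import *
print(env.job_done())"
```

```text
the job is handed in; nothing more can be done
None
```

Both palettes are held in the dispenser under the two catches, pans up, with the dark one below and the pale one on top; I touched nothing else and handed the job in at about 28 s.

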